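Feed a sample cassette under a sprung flap

TASK

Load the white sample cassette into the scanner: hold the spring-closed flap open by pressing its long side pedal down with one fingertip, and with the other fingertip push the cassette along its lane, under the raised flap, until it is fully inside. Then let go and move clear, so that the flap springs fully shut behind the cassette. Only push the cassette, gently, without picking it up, and leave the bottle, the jar and the tip box where they stand.

Things in the scene. Friction and masses are not known exactly. Their poses are not given: they have to be found in the camera images.
- port: Fixed loading port of a white bench scanner. Origin on the table under the mouth (front of the flap's lip), on the lane's centre line; x along the lane into the scanner, y left (pedal side), z up; mm below are in this frame. Steel lane: floor at z = 8, 67 wide between rails 8 high, 8.5 thick, x = -185 to 80. Scanner housing x = 95 to 215, y = -80 to 95, 88 tall.
- chamber (a point): Centre of the chamber's floor (x = 40, z = 8 mm of the port), behind the mouth. Chamber side walls 47 mm high from x = 0, 73 mm apart above the lane's rails; rigid back stop at x = 79 mm.
- hinge_mid (a point): Point on the axis of the flap's hinge rod (port x = -50, y = 44, z = 50 mm). The rod, 8 mm thick, runs parallel to the lane from x = -185 to 90 mm on a post at each end, between lane and pedal.
- flap (a joint): Flap angle about the hinge rod: 0 shut, 0.36 rad fully open (hard stop). Pressing the pedal, left of the rod, down raises the cover and lip, right of it. A spring shuts it when let go; holding it open takes about 6 N at mid-pedal, 4 N at the outer edge, up to 25 N near the rod. Below about 0.2 rad the lip still blocks the cassette.
- pedal_mid (a point): Middle of the pedal's top face, moves with it. Flat aluminium plate left of the lane, x = -180 to 20, 74 mm wide. Shut, it slopes up to the left: top z = 34 at its inner edge (y = 63) to 60 at the outer (y = 132). Fully open it is level, top z = 28, y = 56 to 130, and a fingertip can slide along it in x while it stays open.
- lip_low (a point): Middle of the lower edge of the flap's lip, a plate y = -36 to -16, 4 mm thick (x = 0 to 4), hanging from the cover. Shut, its edge is 30 mm above the table and blocks the cassette; fully open 52 mm or more. It swings up and sideways, not along the lane.
- notch (a point): Centre of the open notch in the flap's cover when shut (x = 29, y = 10, z = 50): x = 0 to 58, y = -16 to 35. A finger pointing down can follow the cassette into the mouth here. The 4 mm aluminium cover fills x = 58 to 84, y = -36 to 47 and, as a strip, x = 0 to 58, y = -36 to -16. Fully open, its free edge is at z = 80, the strip's inner edge near y = -12, z = 73.
- cassette_center (a point): Centre of the loose white plastic cassette: 65 mm along the lane (its x), 60 across (y), 34 tall, about 0.12 kg, 16 grey wells on top. It stands on the lane's floor: centre 25 mm, top 42 mm above the table. Fully inside, its rear face is past the 4 mm thick lip: centre 37 to 46 mm along x of the port (46: against the back stop).
- reagent: Amber bottle, 52 mm across, 110 mm tall, stands on the table right of the lane; origin under its centre. Leave alone.
- jar: Low whitish jar with a white cap, 56 mm across, 60 mm tall, stands on the table right of the lane; origin under its centre. Leave alone.
- tipbox: Blue pipette tip box 90 x 60 x 45 mm, stands on the table left of the pedal; origin under its centre. Leave alone.
Mind the look-alikes: they are no part of the job. Of the things like the part that bears cassette_center, leave any that is red; of the rest the larger one is meant.

How it is judged:
By the outcome, as a careful person would: the job done as asked, in the order asked, and still so for the second after the job is handed in, with the robot touching nothing.
It also fails if it takes over 40 s, if anything falls off the work surface, if the arm or the gripper's body presses on something with over 40 N, if the wrist force passes 120 N, or if a joint passes its speed limit or range.

ROBOT

A 6-joint arm with a two-finger parallel gripper is mounted at the origin on the work surface. World frame = base frame: x ahead of the robot, y to its left, z up, the work surface at z = 0. Lengths are in mm, angles in degrees, forces in N, time in s.
With the tool pointing down it reaches from about 350 to 850 mm from the base axis. Payload 8.1 kg.
Tool frame: the origin (TCP) lies at the very end of the fingers, on their centre line; the grasp point (between the pads) lies r.tcp_to_grasp behind it (r.tcp_to_grasp is the distance from the TCP to the grasp point, in mm); z points along the fingers, y is the line along which they close (so a half turn about z gives the same grasp; the last joint's range is limited). The gripper opens to 85 mm and grips with 20 to 120 N. Pads are 22 mm wide; open, the fingers measure 114 mm over their backs; the gripper's body (76 mm by 85 mm) begins 54 mm behind the grasp point. The pads swing forward as they close: fully open they stand 13 mm farther back than shut.
Start: joints at [63.919, 7.471, 85.268, -0, 87.261, -4.893], TCP at [216.836, 559.453, 231.292] pointing down, gripper open.
Joint ranges: [-169.43, 169.43], [-51.17, 129.36], [1.28, 143.12], [-76.62, 256.62], [0, 156.53], [-152.29, 152.29]. Speed limits (degrees/s): [136.94, 136.94, 159.86, 180, 180, 180].

INTERFACE

Orientations are given as [roll, pitch, yaw] about the fixed x, y, z axes, in that order (R = Rz(yaw) Ry(pitch) Rx(roll)).
In Python, from bench import r gives the robot as it stands.
- The arm moves only by the shell command python3 -m handwheel 'ROWS' [OPENING] [FORCE]. ROWS is JSON, a list of rows, each a list of 4 numbers: the shift along the tool's x, y, z in m, then the turn about the tool's z in degrees. A call has 1 to 10 rows; each row shifts and turns the commanded pose from where the row before left it, along the tool's axes as they then stand; what a row does not reach is not made up. A row lasts 1/10 s, in which the tool goes at most 50 mm and 8.59 degrees, less where a joint would pass 70% of its speed; a pose out of reach is approached as far as the arm can. A call is refused whole if a number of a shift passes 0.05 or a number of a turn 8.59, either way. A call with a gripper value outside its range is refused whole. OPENING is the finger opening in m, from 0 to 0.0854, set as the call begins (- or left out, the last holds). The fingers move at their own pace and stop on an object; FORCE is the grip in N (left out, the last holds). Time passes only in rows, so rows that do not move let the fingers close. It gives the time, the measured TCP pose, the force, the opening and the grip force at its end, in the units of the state.
- r.sense(): the state, without advancing time (a new reading comes with each control period).
- r.snapshot(name): name is "scene" or "top" or "wrist"; returns the picture (420x560x3 uint8, red, green, blue); there is no depth.
- r.camera_params(name): a dict with "fx", "fy", "cx", "cy" (pixels), "R" (3x3) and "t" (3): a world point X has camera coordinates R X + t; the wrist camera has in their place "mount" (4x4, takes a point from camera to tool coordinates, whose origin is the TCP and whose axes are the flange's). Camera axes: x right, y down, z forward; pixel columns grow to the right and rows downward; lengths in mm; the calibration is good to about 2 mm. A picture is of the moment at which its call begins: read the wrist's pose just before it. camera_params takes no time and is no camera call.
- r.hand_in(): hands the job in; it is judged then, once.
The state is a dict: "time": time; "joint_pos": joint angles; "qd": joint speeds; "joint_efforts": joint torques, N m; "tool_pos": TCP position; "tcp_rot": TCP orientation; "ft_force": force on the tool from outside, world axes, zero at the start; "wrist_torque": the same for the moment, N m; "finger_gap": finger opening in mm; "grip_force": force on a finger pad.
Only numpy, scipy, OpenCV 4.12 (cv2) and the standard library are available. Lean on these libraries where they do the work, as an engineer would, in place of code of your own. Each camera call takes 0.05 s, during which the arm holds its last target. There are 200 camera calls.

## Working session

There is one attempt and no reset: what is moved stays moved. The work goes in short steps, Python scripts to look and compute and a shell command to move; the robot and the scene stay as the last step left them, time stands still between calls to the robot, and variables do not carry over. Pictures are saved under pics/ and viewed, at most 10 in all, crops included, and the job is handed in when it is done.

```bash
mkdir -p pics; ls; python3 - <<'E'
from bench import r
import cv2,json
for n in("scene","top"):
    cv2.imwrite(f"pics/{n}0.png",cv2.resize(r.snapshot(n),(784,588),interpolation=cv2.INTER_CUBIC)[:,:,::-1])
s=r.sense();print(s["tool_pos"],s["tcp_rot"],s["finger_gap"],s["time"],r.tcp_to_grasp)
for n in("scene","top"):print(r.camera_params(n))
E
```

```text
pics
[216.61802817 559.01108703 230.33243869] [-1.79904905e+02 -8.82273935e-03  1.58812065e+02] 84.89126203880551 0.1 18.700000000000003
{'fx': 479.65947197348913, 'fy': 479.65947197348913, 'cx': 273.8360932701839, 'cy': 209.60218044375634, 'R': array([[-0.35346102,  0.93544793, -0.00157487],
       [ 0.54258225,  0.20364387, -0.81494397],
       [-0.76201694, -0.28890543, -0.57953761]]), 't': array([ 165.13477322, -227.57199759, 1334.44557663])}
{'fx': 539.5775691923624, 'fy': 539.5775691923624, 'cx': 284.9241930078459, 'cy': 211.1622224331469, 'R': array([[-0.01402103, -0.99964692,  0.02257069],
       [-0.98785418,  0.01035506, -0.15503835],
       [ 0.15474989, -0.02447035, -0.98765058]]), 't': array([ 25.55704185, 508.39276198, 997.2571772 ])}
```

View pics/scene0.png

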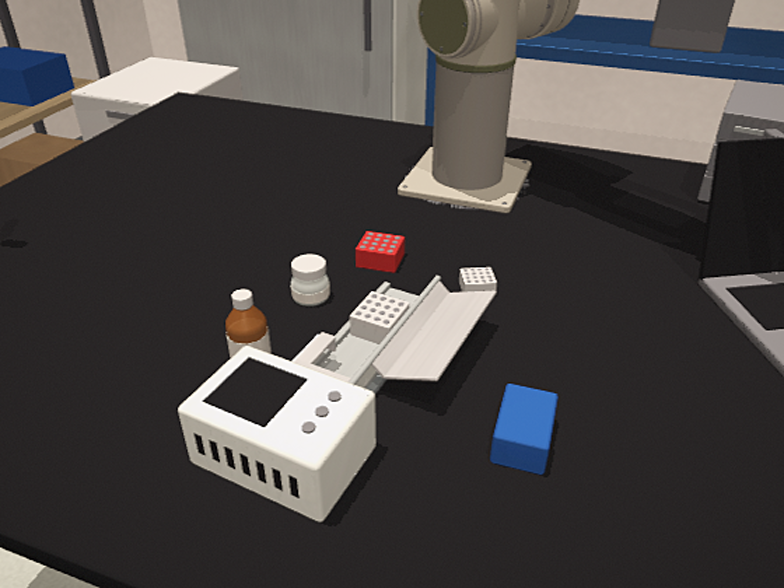

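View pics/top0.png

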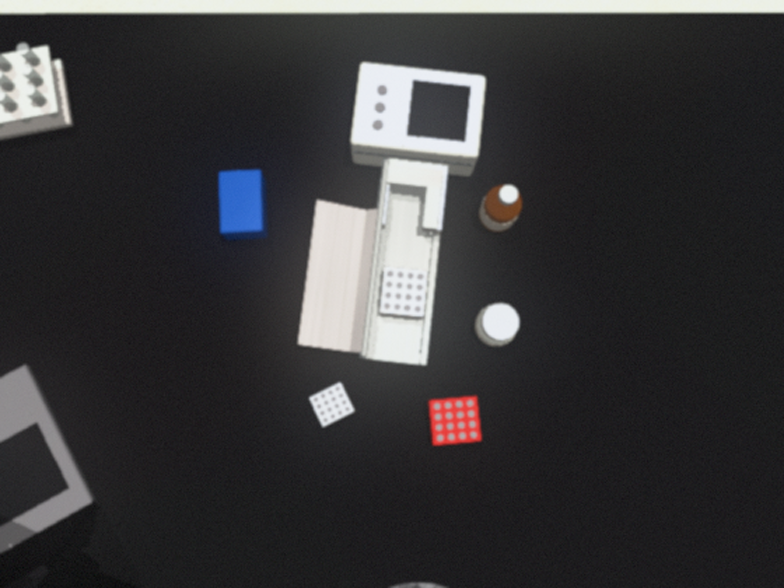

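The scene view shows the housing, lane with the large white cassette, pedal, and the red and small white decoys. In the top view the cassette's top corners are at about (381,268)–(426,318), the pedal's outer edge runs (317,201)–(299,346), and the lane starts at (362,356)–(427,364). I'll fit the port pose from these.

```bash
cat > h.py <<'E'
import numpy as np
from bench import r
from scipy.optimize import least_squares
C={n:r.camera_params(n) for n in("scene","top")}
def proj(n,X):
    c=C[n];p=np.asarray(X)@np.array(c["R"]).T+c["t"]
    return np.c_[c["fx"]*p[:,0]/p[:,2]+c["cx"],c["fy"]*p[:,1]/p[:,2]+c["cy"]]
def place(q,P):
    a=np.radians(q[2]);P=np.asarray(P,float)
    return np.c_[q[0]+np.cos(a)*P[:,0]-np.sin(a)*P[:,1],q[1]+np.sin(a)*P[:,0]+np.cos(a)*P[:,1],P[:,2]]
def fit(obs,q0,key=None):
    f=lambda q:np.concatenate([(proj(n,place(q,P))-np.array(u)/1.4).ravel() for n,P,u in obs])
    s=least_squares(f,q0,loss="soft_l1");return s.x,f(s.x).reshape(-1,2)
E
python3 - <<'E'
from h import *
hs=[[95,95,88],[215,95,88],[215,-80,88],[95,-80,88]]
pd=[[20,132,60],[-180,132,60]]
obs=[("top",hs+pd+[[-185,42,16],[-185,-42,16]],[[352,152],[360,63],[485,75],[473,160],[317,201],[299,346],[362,356],[427,364]]),
("scene",hs+pd,[[376,393],[322,465],[180,408],[247,348],[437,380],[495,290]])]
q,e=fit(obs,[600,0,-5]);print(q.round(1));print(e.round(1).tolist())
cc=[[32.5,30,42],[32.5,-30,42],[-32.5,-30,42],[-32.5,30,42]]
c,e=fit([("top",cc,[[382,268],[427,268],[425,318],[380,315]])],[500,0,-5]);print(c.round(1),e.round(1).tolist())
a=np.radians(q[2]);R=np.array([[np.cos(a),-np.sin(a)],[np.sin(a),np.cos(a)]])
print("cassette in port",(c[:2]-q[:2])@R)
E
```

```text
[602.8   2.5  -6.6]
[[-2.7, -5.4], [-1.5, -1.3], [-0.3, -0.3], [3.0, -1.5], [-0.7, -0.1], [-0.5, 0.1], [2.9, 2.3], [-0.4, 1.0], [2.0, -2.8], [-1.6, 2.1], [-2.8, -0.7], [-0.6, -4.7], [0.3, -2.3], [0.6, -1.1]]
[512.9  13.   -3. ] [[0.4, 0.0], [-0.6, 1.3], [-0.3, -1.0], [0.4, -0.1]]
cassette in port [-90.47786503   0.11207841]
```

```bash
cat > ov.py <<'E'
from h import *
import cv2,sys
q=list(map(float,sys.argv[1:4]))
im=r.snapshot("top")[:,:,::-1]
x0,y0,k=205,30,3.6
im=cv2.resize(im[30:270,205:370],None,fx=2.5,fy=2.5,interpolation=cv2.INTER_CUBIC)
L=[([[-185,42,16],[80,42,16]],(0,0,255)),([[-185,-42,16],[80,-42,16]],(0,0,255)),([[-185,-42,16],[-185,42,16]],(0,0,255)),
([[-180,132,60],[20,132,60],[20,63,34],[-180,63,34],[-180,132,60]],(255,0,0)),
([[95,95,88],[215,95,88],[215,-80,88],[95,-80,88],[95,95,88]],(0,160,0)),
([[-185,33.5,16],[0,33.5,16]],(0,160,255)),([[-185,-33.5,16],[0,-33.5,16]],(0,160,255)),([[0,-16,50],[58,-16,50],[58,35,50]],(255,0,255))]
for P,c in L:
    p=((proj("top",place(q,P))-[205,30])*2.5*8).astype(np.int32)
    cv2.polylines(im,[p],False,c,1,cv2.LINE_AA,3)
cv2.imwrite(sys.argv[4],im)
E
python3 ov.py 602.8 2.5 -6.6 pics/ov1.png
```

```text
(no output)
```

View pics/ov1.png

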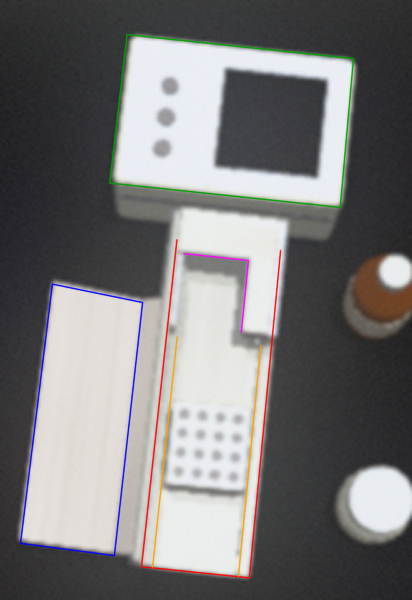

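```bash
python3 -m handwheel '[[0,0,0,-4.9],[0,0,0,-4.9],[0,0,0,-4.8],[-0.02,-0.03,0,0],[-0.025,-0.037,0,0],[-0.025,-0.037,0,0],[-0.025,-0.037,0,0],[-0.025,-0.037,0,0],[-0.025,-0.037,0,0],[-0.025,-0.037,0,0]]' 0.085; python3 -m handwheel '[[-0.025,-0.037,0,0],[-0.025,-0.037,0,0],[-0.025,-0.037,0,0],[-0.025,-0.037,0,0],[-0.025,-0.037,0,0],[-0.008,-0.025,0,0],[0,0,0,0],[0,0,0,0]]'; cat > p.py <<'E'
from h import *
q=[602.8,2.5,-6.6];s=r.sense();a=np.radians(q[2]);R=np.array([[np.cos(a),-np.sin(a)],[np.sin(a),np.cos(a)]])
print("t",s["time"],"port",((s["tool_pos"][:2]-np.array(q[:2]))@R).round(1),"z",s["tool_pos"][2].round(1),"yaw",s["tcp_rot"].round(2) if hasattr(s["tcp_rot"],"round") else s["tcp_rot"],"F",np.round(s["ft_force"],1),"gap",round(s["finger_gap"],1))
E
python3 p.py
```

```text
time: 1.15
tool_pos: [357.1, 287.9, 231.1]
tcp_rot: [-180.0, -0.0, 173.4]
ft_force: [0.7, -0.5, 0.6]
finger_gap: 85.0
grip_force: 0.0
time: 1.95
tool_pos: [464.7, 65.4, 231.0]
tcp_rot: [180.0, -0.0, 173.3]
ft_force: [-1.2, 1.3, -0.7]
finger_gap: 84.9
grip_force: 0.0
t 1.95 port [-144.5   46.6] z 231.0 yaw [ 1.7998e+02 -4.0000e-02  1.7331e+02] F [-1.2  1.3 -0.7] gap 84.9
```

```bash
python3 -m handwheel '[[0,0.0075,0.02,0],[0,0,0.03,0],[0,0,0.03,0],[0,0,0.03,0],[0,0,0.02,0],[0,0,0.01,0],[0,0,0,0]]'; python3 p.py; python3 - <<'E'
from bench import r
import cv2,numpy as np
a=r.snapshot("wrist");b=r.snapshot("scene")[150:330,190:400]
b=cv2.resize(b,(490,420),interpolation=cv2.INTER_CUBIC)
w=cv2.resize(a,(400,300))
c=np.zeros((600,490,3),np.uint8)
cv2.imwrite("pics/a.png",np.hstack([cv2.resize(a,(400,300)),cv2.resize(b,(400,343))[:300]])[:,:,::-1])
E
```

```text
time: 2.65
tool_pos: [464.3, 74.1, 90.0]
tcp_rot: [-180.0, -0.2, 173.5]
ft_force: [-0.4, -0.2, 0.2]
finger_gap: 84.9
grip_force: 0.0
t 2.65 port [-145.8   55.2] z 90.0 yaw [-1.7999e+02 -1.6000e-01  1.7349e+02] F [-0.4 -0.2  0.2] gap 84.9
```

View pics/a.png

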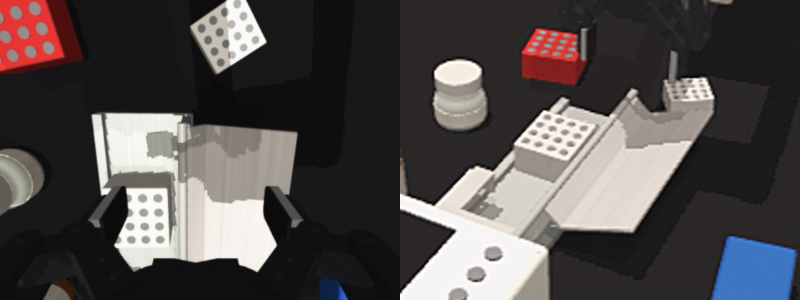

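The wrist view shows the lane end at (93,113)–(192,112), the rod at x≈183, the pedal corner at (297,130), and the fingertips near (110,195) and (278,195). I'll project the model to check the alignment.

```bash
python3 - <<'E'
from h import *
from scipy.spatial.transform import Rotation as Ro
c=r.camera_params("wrist");M=np.array(c["mount"]);s=r.sense()
Rt=Ro.from_euler("xyz",s["tcp_rot"],degrees=True).as_matrix();t=np.array(s["tool_pos"])
def w(X):
    p=(np.asarray(X,float)-t)@Rt;p=(p-M[:3,3])@M[:3,:3]
    return (np.c_[c["fx"]*p[:,0]/p[:,2]+c["cx"],c["fy"]*p[:,1]/p[:,2]+c["cy"]]/1.4).round(0)
q=[602.8,2.5,-6.6]
print("mount",M[:3,3])
print("lane end corners",w(place(q,[[-185,-42,16],[-185,42,16]])).tolist(),"rod",w(place(q,[[-185,44,54]])).tolist(),"pedal outer",w(place(q,[[-180,132,60],[-180,63,34]])).tolist())
print("cassette rear",w(place(q,[[-123,-30,42],[-123,30,42]])).tolist())
for z in(0,-13): print("tips",z,w(t+np.array([[0,-42.5,z],[0,42.5,z],[11,42.5,z],[-11,42.5,z],[11,57,z]])@Rt.T).tolist())
E
```

```text
mount [  73.77095203   -0.49436492 -141.86526872]
lane end corners [[92.0, 110.0], [182.0, 111.0]] rod [[182.0, 118.0]] pedal outer [[297.0, 126.0], [205.0, 119.0]]
cassette rear [[102.0, 183.0], [168.0, 183.0]]
tips 0 [[133.0, 189.0], [259.0, 189.0], [260.0, 174.0], [258.0, 203.0], [282.0, 174.0]]
tips -13 [[127.0, 198.0], [264.0, 198.0], [266.0, 182.0], [263.0, 214.0], [290.0, 182.0]]
```

The tips sit 13 mm above the TCP as expected, and the pose agrees to about 3 mm. Next I descend onto the pedal.

```bash
python3 -m handwheel '[[0,0,0.02,0],[0,0,0.02,0],[0,0,0.01,0],[0,0,0.005,0],[0,0,0.005,0],[0,0,0.005,0],[0,0,0.003,0],[0,0,0,0]]'; python3 p.py
```

```text
time: 3.55
tool_pos: [466.4, 72.8, 23.7]
tcp_rot: [-180.0, 0.1, 173.4]
ft_force: [-0.7, -5.1, 4.6]
finger_gap: 85.2
grip_force: 2.6
t 3.55 port [-143.5   54.2] z 23.7 yaw [-1.7998e+02  8.0000e-02  1.7340e+02] F [-0.7 -5.1  4.6] gap 85.2
```

```bash
python3 -m handwheel '[[0,0,0.003,0],[0,0,0.003,0],[0,0,0.002,0],[0,0,0,0]]'; python3 p.py
```

```text
time: 3.95
tool_pos: [466.6, 73.0, 16.0]
tcp_rot: [180.0, 0.1, 173.4]
ft_force: [-0.3, -2.6, 5.2]
finger_gap: 84.9
grip_force: 2.9
t 3.95 port [-143.4   54.4] z 16.0 yaw [1.800e+02 1.000e-01 1.734e+02] F [-0.3 -2.6  5.2] gap 84.9
```

```bash
python3 -m handwheel '[[0,0,0.001,0],[0,0,0.001,0],[0,0,0,0]]'; python3 p.py;  python3 - <<'E'
from bench import r
import cv2,numpy as np
b=r.snapshot("scene")[150:330,190:400];a=r.snapshot("top")[90:270,195:405]
cv2.imwrite("pics/b.png",np.hstack([cv2.resize(v,(400,343),interpolation=cv2.INTER_CUBIC) for v in(a,b)])[:,:,::-1])
E
```

```text
time: 4.25
tool_pos: [466.8, 73.0, 14.7]
tcp_rot: [-180.0, 0.1, 173.4]
ft_force: [-3.6, -5.9, 11.1]
finger_gap: 85.0
grip_force: 5.6
t 4.25 port [-143.2   54.4] z 14.7 yaw [-1.8000e+02  1.1000e-01  1.7341e+02] F [-3.6 -5.9 11.1] gap 85.0
```

View pics/b.png

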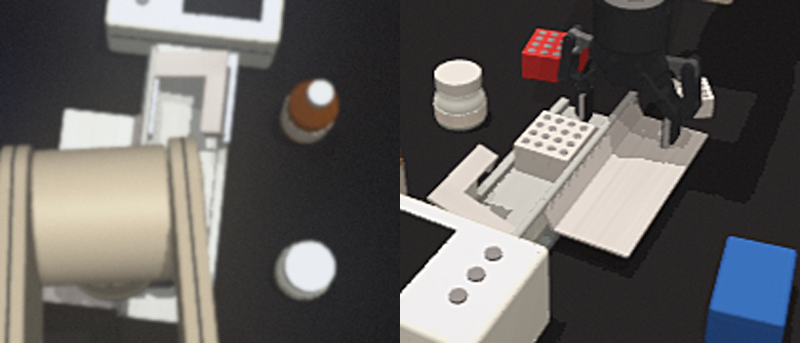

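The flap is fully open against its stop at about 11 N, with the push finger behind the cassette. I'll start sliding.

```bash
python3 -m handwheel '[[-0.003,0,0,0],[-0.005,0,0,0],[-0.005,0,0,0],[-0.005,0,0,0],[-0.005,0,0,0],[-0.005,0,0,0],[-0.005,0,0,0],[-0.003,0,0,0]]'; python3 p.py
```

```text
time: 5.15
tool_pos: [501.5, 70.0, 14.5]
tcp_rot: [179.9, -0.1, 173.4]
ft_force: [-9.8, 1.5, 15.6]
finger_gap: 85.0
grip_force: 8.3
t 5.15 port [-108.4   55.5] z 14.5 yaw [ 1.7991e+02 -6.0000e-02  1.7343e+02] F [-9.8  1.5 15.6] gap 85.0
```

```bash
python3 -m handwheel '[[-0.005,-0.0005,-0.0005,0],[-0.006,0,0,0],[-0.006,0,0,0],[-0.006,0,0,0],[-0.006,0,0,0],[-0.006,0,0,0],[-0.006,0,0,0],[-0.006,0,0,0],[-0.006,0,0,0],[-0.003,0,0,0]]'; python3 p.py;  python3 - <<'E'
from bench import r
import cv2,numpy as np
b=r.snapshot("scene")[150:330,190:400];a=r.snapshot("wrist")
cv2.imwrite("pics/c.png",np.hstack([cv2.resize(v,(400,343),interpolation=cv2.INTER_CUBIC) for v in(a,b)])[:,:,::-1])
E
```

```text
time: 6.15
tool_pos: [557.1, 63.0, 14.7]
tcp_rot: [179.9, -0.0, 173.4]
ft_force: [-9.0, 1.1, 12.0]
finger_gap: 84.6
grip_force: 6.3
t 6.15 port [-52.3  54.9] z 14.7 yaw [ 1.7993e+02 -4.0000e-02  1.7343e+02] F [-9.   1.1 12. ] gap 84.6
```

View pics/c.png

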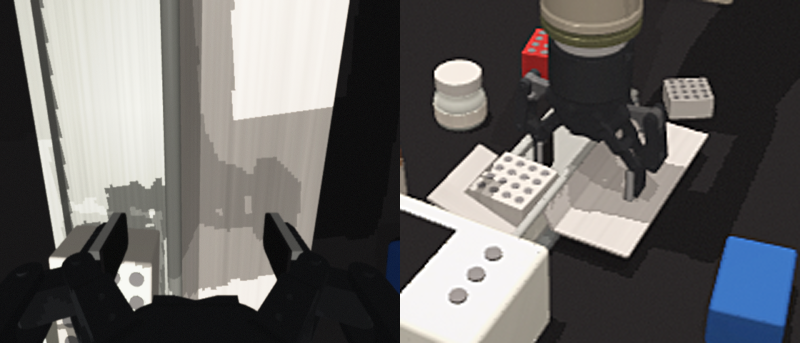

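```bash
python3 -m handwheel '[[-0.005,0,0,0],[-0.006,0,0,0],[-0.006,0,0,0],[-0.006,0,0,0],[-0.006,0,0,0],[-0.006,0,0,0],[-0.004,0,0,0],[-0.003,0,0,0],[0,0,0,0]]'; python3 p.py
```

```text
time: 7.15
tool_pos: [598.0, 58.3, 14.6]
tcp_rot: [179.9, -0.1, 173.4]
ft_force: [-10.9, 0.7, 13.2]
finger_gap: 85.1
grip_force: 7.1
t 7.15 port [-11.2  54.9] z 14.6 yaw [ 1.7992e+02 -1.4000e-01  1.7340e+02] F [-10.9   0.7  13.2] gap 85.1
```

```bash
python3 -m handwheel '[[-0.002,0,0,0],[-0.002,0,0,0],[-0.002,0,0,0],[-0.002,0,0,0],[-0.001,0,0,0],[0,0,0,0]]'; python3 p.py;python3 - <<'E'
from bench import r
import cv2,numpy as np
b=r.snapshot("scene")[150:330,190:400];a=r.snapshot("wrist")
cv2.imwrite("pics/d.png",np.hstack([cv2.resize(v,(400,343),interpolation=cv2.INTER_CUBIC) for v in(a,b)])[:,:,::-1])
E
```

```text
time: 7.75
tool_pos: [598.2, 58.3, 14.1]
tcp_rot: [180.0, -1.2, 173.3]
ft_force: [-58.8, 4.9, 51.9]
finger_gap: 84.5
grip_force: 19.5
t 7.75 port [-11.   54.9] z 14.1 yaw [179.97  -1.2  173.35] F [-58.8   4.9  51.9] gap 84.5
```

View pics/d.png

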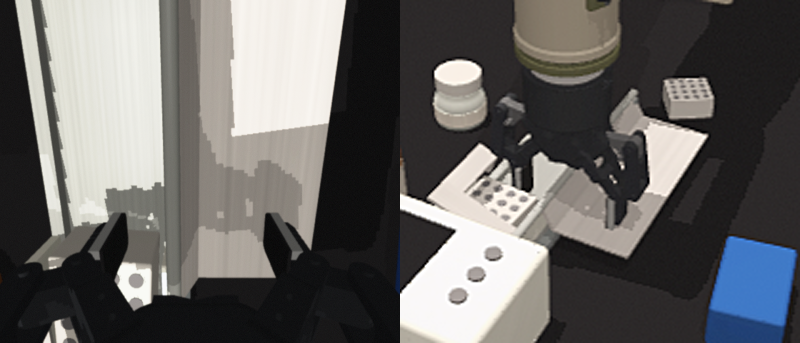

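Force rose to 59 N, so the finger's outer knuckle has probably met the cover strip at x = 0. I'm backing off at once.

```bash
python3 -m handwheel '[[0.009,0,0,0],[0.005,0,0,0],[0.005,0,0,0],[0,0,0,0]]'; python3 p.py; python3 -m handwheel '[[0,0,-0.002,0],[0,0,-0.002,0],[0,0,0,0]]' 0.075; python3 p.py
```

```text
time: 8.25
tool_pos: [589.6, 58.9, 14.8]
tcp_rot: [179.9, 0.1, 173.4]
ft_force: [0.6, 0.7, 7.2]
finger_gap: 84.7
grip_force: 4.1
t 8.25 port [-19.6  54.5] z 14.8 yaw [1.7995e+02 1.2000e-01 1.7340e+02] F [0.6 0.7 7.2] gap 84.7
time: 8.55
tool_pos: [589.7, 59.1, 18.6]
tcp_rot: [179.9, 0.1, 173.4]
ft_force: [2.8, 2.8, 6.5]
finger_gap: 75.1
grip_force: 3.6
t 8.55 port [-19.5  54.7] z 18.6 yaw [1.7994e+02 9.0000e-02 1.7342e+02] F [2.8 2.8 6.5] gap 75.1
```

```bash
python3 - <<'E'
from bench import r
import cv2,numpy as np
b=r.snapshot("scene")[150:290,240:380];a=r.snapshot("top")[60:200,250:390]
cv2.imwrite("pics/e.png",np.hstack([cv2.resize(v,(400,400),interpolation=cv2.INTER_CUBIC) for v in(a,b)])[:,:,::-1])
E
```

```text
(no output)
```

View pics/e.png

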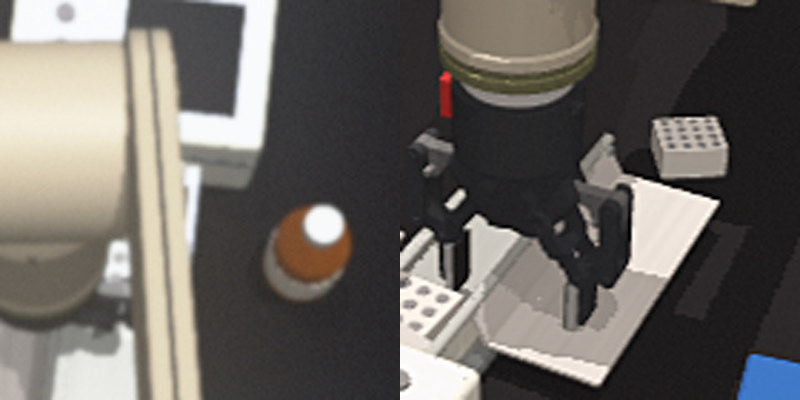

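```bash
python3 -m handwheel '[[0,0.001,-0.0015,0],[0,0.001,-0.0015,0],[0,0,0,0]]' 0.064; python3 p.py; python3 -m handwheel '[[-0.002,0,0,0],[-0.003,0,0,0],[-0.002,0,0,0],[0,0,0,0]]'; python3 p.py
```

```text
time: 8.95
tool_pos: [590.3, 61.1, 21.8]
tcp_rot: [179.9, 0.1, 173.4]
ft_force: [2.0, 2.8, 9.5]
finger_gap: 64.2
grip_force: 4.7
t 8.95 port [-19.2  56.8] z 21.8 yaw [1.7993e+02 1.3000e-01 1.7341e+02] F [2.  2.8 9.5] gap 64.2
time: 9.35
tool_pos: [595.1, 60.3, 21.5]
tcp_rot: [180.0, -0.2, 173.4]
ft_force: [-9.9, 2.9, 18.2]
finger_gap: 63.9
grip_force: 9.3
t 9.35 port [-14.3  56.5] z 21.5 yaw [ 1.7997e+02 -1.6000e-01  1.7344e+02] F [-9.9  2.9 18.2] gap 63.9
```

```bash
python3 -m handwheel '[[0,0,-0.0007,0],[-0.001,0,0,0],[-0.001,0,0,0],[-0.001,0,0,0],[-0.001,0,0,0],[0,0,0,0]]'; python3 p.py
```

```text
time: 9.95
tool_pos: [598.7, 59.6, 21.6]
tcp_rot: [180.0, -0.2, 173.4]
ft_force: [-8.0, 1.4, 14.5]
finger_gap: 63.9
grip_force: 7.5
t 9.95 port [-10.7  56.3] z 21.6 yaw [179.99  -0.19 173.44] F [-8.   1.4 14.5] gap 63.9
```

```bash
python3 -m handwheel '[[-0.001,0,0,0],[-0.001,0,0,0],[-0.001,0,0,0],[0,0,0,0]]'; python3 p.py
```

```text
time: 10.35
tool_pos: [601.3, 59.3, 21.6]
tcp_rot: [180.0, -0.2, 173.4]
ft_force: [-11.0, 1.5, 15.3]
finger_gap: 64.1
grip_force: 8.2
t 10.35 port [-8.  56.3] z 21.6 yaw [179.99  -0.23 173.44] F [-11.    1.5  15.3] gap 64.1
```

The finger is now past the earlier obstruction, so I continue gently.

```bash
python3 -m handwheel '[[-0.001,0,-0.0003,0],[-0.001,0,0,0],[-0.001,0,0,0],[-0.001,0,0,0],[0,0,0,0]]'; python3 p.py; python3 -m handwheel '[[-0.001,0,0,0],[-0.001,0,0,0],[0,0,0,0]]'; python3 p.py
```

```text
time: 10.85
tool_pos: [605.3, 58.8, 21.7]
tcp_rot: [180.0, -0.2, 173.4]
ft_force: [-9.4, 2.0, 13.9]
finger_gap: 64.2
grip_force: 7.1
t 10.85 port [-4.  56.2] z 21.7 yaw [180.    -0.23 173.44] F [-9.4  2.  13.9] gap 64.2
time: 11.15
tool_pos: [607.3, 58.6, 21.7]
tcp_rot: [180.0, -0.2, 173.4]
ft_force: [-9.8, 1.8, 14.5]
finger_gap: 64.0
grip_force: 7.5
t 11.15 port [-2.  56.2] z 21.7 yaw [180.    -0.23 173.44] F [-9.8  1.8 14.5] gap 64.0
```

```bash
python3 -m handwheel '[[-0.001,0,0,0],[-0.001,0,0,0],[0,0,0,0]]'; python3 p.py; python3 -m handwheel '[[-0.001,0,0,0],[0,0,0,0]]'; python3 p.py
```

```text
time: 11.45
tool_pos: [609.2, 58.3, 21.7]
tcp_rot: [180.0, -0.2, 173.4]
ft_force: [-8.7, 1.8, 14.6]
finger_gap: 64.2
grip_force: 7.4
t 11.45 port [-0.1 56.2] z 21.7 yaw [180.    -0.24 173.44] F [-8.7  1.8 14.6] gap 64.2
time: 11.65
tool_pos: [610.0, 58.2, 21.7]
tcp_rot: [180.0, -0.3, 173.4]
ft_force: [-10.5, 2.1, 15.7]
finger_gap: 63.9
grip_force: 7.7
t 11.65 port [ 0.8 56.2] z 21.7 yaw [180.    -0.26 173.44] F [-10.5   2.1  15.7] gap 63.9
```

```bash
python3 -m handwheel '[[-0.001,0,0,0],[0,0,0,0]]'; python3 p.py; python3 -m handwheel '[[-0.0007,0,0,0],[0,0,0,0]]'; python3 p.py
```

```text
time: 11.85
tool_pos: [611.0, 58.1, 21.7]
tcp_rot: [180.0, -0.3, 173.4]
ft_force: [-9.1, 1.0, 15.5]
finger_gap: 64.5
grip_force: 7.9
t 11.85 port [ 1.8 56.2] z 21.7 yaw [180.    -0.25 173.44] F [-9.1  1.  15.5] gap 64.5
time: 12.05
tool_pos: [611.1, 58.1, 21.6]
tcp_rot: [-180.0, -0.3, 173.5]
ft_force: [-13.3, 1.0, 18.5]
finger_gap: 63.9
grip_force: 9.1
t 12.05 port [ 1.8 56.2] z 21.6 yaw [-180.     -0.34  173.45] F [-13.3   1.   18.5] gap 63.9
```

The cassette has reached the back stop. I retreat clear of the mouth while still holding the pedal, then lift.

```bash
python3 -m handwheel '[[0.003,0,0,0],[0.006,0,0,0],[0.008,0,0,0],[0.008,0,0,0],[0.008,0,0,0],[0,0,0,0]]'; python3 p.py; python3 -m handwheel '[[0,0,-0.005,0],[0,0,-0.006,0],[0,0,-0.006,0],[0,0,-0.008,0],[0,0,-0.01,0],[0,0,-0.02,0],[0,0,-0.03,0],[0,0,-0.04,0],[0,0,-0.04,0],[0,0,-0.03,0]]'; python3 -m handwheel '[[0.03,0,0,0],[0.04,0,0,0],[0.04,0,0,0],[0.04,0,0,0],[0.04,0,0,0],[0.04,0,0,0],[0,0,0,0],[0,0,0,0]]'; python3 p.py; python3 - <<'E'
from bench import r
import cv2,numpy as np
b=r.snapshot("scene")[150:330,190:400];a=r.snapshot("top")[60:240,195:405]
cv2.imwrite("pics/f.png",np.hstack([cv2.resize(v,(400,343),interpolation=cv2.INTER_CUBIC) for v in(a,b)])[:,:,::-1])
E
```

```text
time: 12.65
tool_pos: [580.4, 61.3, 21.9]
tcp_rot: [-180.0, 0.0, 173.4]
ft_force: [-1.5, -0.4, 6.8]
finger_gap: 63.9
grip_force: 3.7
t 12.65 port [-29.   55.8] z 21.9 yaw [-179.99    0.    173.41] F [-1.5 -0.4  6.8] gap 63.9
time: 13.65
tool_pos: [581.2, 61.2, 220.3]
tcp_rot: [180.0, 0.1, 173.4]
ft_force: [0.4, -0.2, 0.0]
finger_gap: 64.3
grip_force: 0.0
time: 14.45
tool_pos: [352.2, 87.8, 217.6]
tcp_rot: [180.0, 0.2, 173.4]
ft_force: [0.4, -0.5, -0.1]
finger_gap: 63.7
grip_force: 0.0
t 14.45 port [-258.7   56. ] z 217.6 yaw [1.7998e+02 1.5000e-01 1.7344e+02] F [ 0.4 -0.5 -0.1] gap 63.7
```

View pics/f.png

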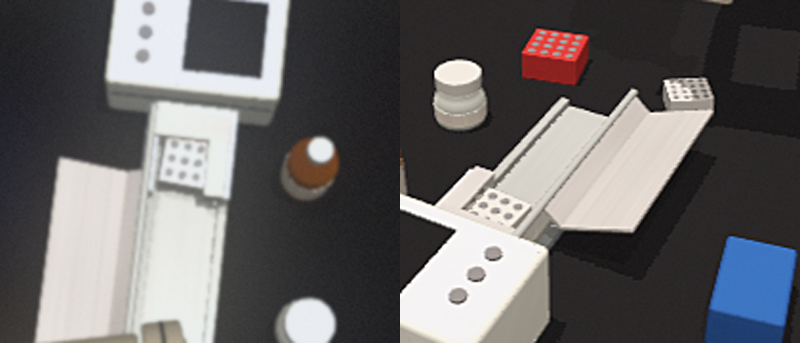

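The cassette is inside: its rear edge at about row 187 lies beyond the lip at about row 197. The pedal is back up and the flap is shut.

```bash
python3 -c "
from bench import r
print(r.hand_in())"
```

```text
the job is handed in; nothing more can be done
None
```

The cassette is fully inside against the back stop, the flap looks shut in the last pictures, and the arm is clear; the job is handed in, but a finger's outer knuckle probably caught the flap cover partway, taking the wrist force to about 59 N, so the 40 N contact limit may have been passed.

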